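# Assemble the test sieve column on the shaker

### The arm

A 7-joint arm with a two-finger parallel gripper is mounted at the origin on a cart in front of the work surface, level with it; the furniture and walls round the work are solid. World frame = base frame: x ahead of the robot, y to its left, z up, the work surface at z = 0. Lengths are in m, angles in rad, forces in N, time in s.
With the tool pointing down it reaches from about 0.35 to 0.9 m from the base axis. Payload 8.1 kg.
Tool frame: the origin (TCP) lies at the very end of the fingers, on their centre line; the grasp point (between the pads) lies 19 mm behind it; z points along the fingers, y is the line along which they close (so a half turn about z gives the same grasp; the last joint's range is limited). The gripper opens to 92 mm and grips with 3 to 60 N. Pads are 19 mm wide; open, the fingers measure 130 mm over their backs; the gripper's body (75 mm by 190 mm) begins 47 mm behind the grasp point.
Start: joints at [1.135, 0.434, 0.025, 1.573, -0.012, 1.134, -0.075], TCP at [0.204, -0.591, 0.191] pointing down, gripper open.
Joint ranges: [-2.62, 2.62], [-0.44, 2.09], [-1.27, 1.32], [0.08, 2.57], [-1.32, 4.46], [0.12, 2], [-2.74, 2.74]. Speed limits (rad/s): [2.22, 2.22, 3.01, 3.01, 3.14, 3.14, 3.14].

### API

Orientations are given as a rotation vector (axis times angle).
In Python, from cell import arm gives the robot as it stands.
- The arm moves only by the tool drive_tool, never from a script. Its argument "targets" is a list of rows, each a list of 7 numbers: the turn, a rotation vector about the world's x, y, z in units of 5 degrees (1.0 is 5 degrees), then the shift along the world's x, y, z in units of 40 mm (1.0 is 40 mm), then the opening, from 0 (shut) to 1 (fully open). In form: [[wx, wy, wz, dx, dy, dz, fingers], ...]. A call has 1 to 5 rows; each row is the pose to reach, as a shift and turn from the pose commanded when the call began; what a row does not reach only later rows make up. A row lasts 1/10 s, in which the tool goes at most 50 mm and 8.59 degrees, less where a joint would pass 70% of its speed; a pose out of reach is approached as far as the arm can. A call with a gripper value outside its range is refused whole. The fingers move at their own pace and stop on an object; "force" is the grip in N (left out, the last holds). Time passes only in rows, so rows that repeat a pose let the fingers close. It gives the time, the measured TCP pose, the force, the opening and the grip force at its end, in the units of the state.
- arm.observe(): the state, without advancing time (a new reading comes with each control period).
- arm.get_image(name): name is "side" or "top"; returns a dict with "pixels" (420x560x3 uint8, red, green, blue), "intrinsics" (3x3 intrinsics, pixels), "k1" (the pictures are not rectified: a ray, as slopes to the right and down, at radius r is drawn at 1 + k1 r^2 times it, then the intrinsics apply), "rvec" (rotation vector, rad) and "tvec" (3), from world to camera coordinates, as OpenCV has them. Camera axes: x right, y down, z forward; pixel columns grow to the right and rows downward; lengths in m; the calibration is good to about 2 mm. A picture is of the moment at which its call begins. There is no depth.
- arm.sign_off(): hands the job in; it is judged then, once.
The state is a dict: "clock": time; "joints": joint angles; "dq": joint speeds; "joint_efforts": joint torques, N m; "position": TCP position; "ee_rot": TCP orientation; "force": force on the tool from outside, world axes, zero at the start; "ft_torque": the same for the moment, N m; "width": opening from 0.0 (shut) to 1.0 (fully open); "gripper_force": force on a finger pad.
Only numpy, scipy, OpenCV 4.12 (cv2) and the standard library are available. Lean on these libraries where they do the work, as an engineer would, in place of code of your own. Each camera call takes 0.05 s, during which the arm holds its last target. There are 200 camera calls.

### The job

Build the sieve column on the shaker's pan for a run: the sieve with the finest mesh at the bottom, the medium one on it, the coarsest on top of that, and the knobbed cover last, each fully seated and level in the one beneath. Leave the timer, the tape roll and the beaker where they are.

Things in the scene. Friction and masses are not known exactly. Their poses are not given: they have to be found in the camera images.
- shaker: round grey sieve shaker fixed to the bench, 130 mm across, black dial on its side; an open steel pan is clamped in its centre. Origin on the pan's axis at bench level, z up. Pan rim 70 mm above the origin, 62 mm outside, 56 mm inside diameter, 11 mm deep; it takes a sieve's spigot. A sieve or cover is seated when its shoulder rests on the rim beneath: its origin is then 8 mm below that rim.
- sieve_fine: round steel sieve, finest mesh (wires 2.2 mm apart), lowest frame: 34 mm high in all. Tapered spigot below (8 mm high, 42 mm across at the foot, 53 at its top), then a straight frame of 62 mm outside diameter from 8 mm up to the rim; its mouth is 56 mm wide, 11 mm deep to the mesh, and takes the next spigot. 90 g. Origin: centre of the spigot's underside, z up.
- sieve_medium: round steel sieve, medium mesh (wires 7 mm apart), 42 mm high in all, otherwise shaped like sieve_fine: spigot 8 mm high, frame 62 mm across from 8 mm up to the rim. 90 g. Origin: centre of the spigot's underside, z up.
- sieve_coarse: round steel sieve, coarsest mesh (wires 12.5 mm apart), tallest frame: 50 mm high in all, otherwise shaped like sieve_fine: spigot 8 mm high, frame 62 mm across from 8 mm up to the rim. 90 g. Origin: centre of the spigot's underside, z up.
- cover: steel cover of the column: the same 8 mm spigot below, a disc 62 mm across and 5 mm thick (8 to 13 mm up), and a black upright knob, 22 mm in diameter, from 13 to 39 mm up. 70 g. Origin: centre of the spigot's underside, z up.
- stopwatch: square white lab timer, 64x64x19 mm, lying loose; not to be moved. Origin: centre of its underside.
- tape: roll of beige tape, 66 mm across and 19 mm high, lying loose; not to be moved. Origin: centre of its underside.
- small_beaker: small clear beaker, 52 mm across and 70 mm high, standing loose; not to be moved. Origin: centre of its underside.

How it is judged:
At the end, for the whole second after the job is handed in: Bottom up: fine sieve in the pan, medium in fine, coarse in medium, cover in coarse; each within 4 mm of the axis beneath, shoulder within 2.5 mm of the rim beneath, tilted under 0.06 rad, at rest. Timer, tape roll and beaker within 30 mm of their start (horizontal distance between sieve_fine and shaker below 0.004 m and z of sieve_fine in the frame of shaker between 0.059 and 0.0645 m and horizontal distance between sieve_medium and sieve_fine below 0.004 m and z of sieve_medium in the frame of sieve_fine between 0.023 and 0.0285 m and horizontal distance between sieve_coarse and sieve_medium below 0.004 m and z of sieve_coarse in the frame of sieve_medium between 0.031 and 0.0365 m and horizontal distance between cover and sieve_coarse below 0.004 m and z of cover in the frame of sieve_coarse between 0.039 and 0.0445 m and angle between each of sieve_fine, sieve_medium, sieve_coarse, cover's own z axis and vertical below 0.06 rad and linear speed of each of sieve_fine, sieve_medium, sieve_coarse, cover below 0.02 m/s and distance of each of stopwatch, tape, small_beaker from where it was at the start of the episode below 0.03 m); the robot touches nothing.
It fails at once if the timer is moved (distance of stopwatch from where it was at the start of the episode above 0.03 m).
It fails at once if the tape roll is moved (distance of tape from where it was at the start of the episode above 0.03 m).
It fails at once if the beaker is moved or tipped (distance of small_beaker from where it was at the start of the episode above 0.03 m or angle between small_beaker's own z axis and vertical above 0.4 rad).
It also fails if it takes over 120 s, if anything falls off the work surface, if the arm or the gripper's body presses on something with over 40 N, if the wrist force passes 120 N, or if a joint passes its speed limit or range.

## Working session

There is one attempt and no reset: what is moved stays moved. The work goes in short steps, Python scripts to look and compute and a tool call to move; the robot and the scene stay as the last step left them, time stands still between calls to the robot, and variables do not carry over. Pictures are saved under pics/ and viewed, at most 14 in all, crops included, and the job is handed in when it is done.

Besides the shell and the picture viewer there is one more tool, called after "Call:" as name(argument=value, ...), one argument or row to a line, values as JSON. drive_tool: Moves the arm, as the interface text tells. Its arguments: {"type":"object","properties":{"targets":{"type":"array"},"force":{"type":"number"}},"required":["targets"]}

```bash
mkdir -p pics
python3 - <<'E'
from cell import arm
import cv2,pickle
for n in("top","side"):
    d=arm.get_image(n); cv2.imwrite(f"pics/{n}0.png",d["pixels"][:,:,::-1]); pickle.dump(d,open(f"{n}0.pkl","wb"))
    print(n,d["intrinsics"],d["k1"],d["rvec"],d["tvec"])
print(arm.observe())
E
```

```text
top [[414.29470214   0.         279.56974601]
 [  0.         414.29470214 216.69569634]
 [  0.           0.           1.        ]] -0.0854494347974888 [ 2.12207917 -2.10763023  0.20112625] [0.01950679 0.53153285 0.91400738]
side [[480.3203729    0.         281.00986121]
 [  0.         480.3203729  216.31106389]
 [  0.           0.           1.        ]] -0.1569115291575926 [ 0.6408586  -2.44058948  1.43687186] [0.45509276 0.15036389 0.86818527]
{'clock': 0.1, 'joints': array([ 1.13538332,  0.43513515,  0.02498634,  1.57399269, -0.01160562,
        1.13401711, -0.07511089]), 'dq': array([-0.00127522, -0.00317779,  0.00204598, -0.00326376,  0.00173281,
        0.00282071, -0.00182872]), 'joint_efforts': array([ 2.65751449e-03, -6.69131613e+01,  9.87901613e-01, -3.15150690e+01,
       -6.05405937e-02,  3.72996647e-02,  1.07893532e-04]), 'position': array([ 0.20396354, -0.59024434,  0.19004011]), 'ee_rot': array([-3.09687827e+00, -5.20000943e-01,  5.62660024e-04]), 'force': array([ 0.4573108 , -0.8021668 , -0.69687051]), 'ft_torque': array([ 0.02058316,  0.03018796, -0.0029925 ]), 'gripper_force': 0.0, 'width': 1.0017723541551482}
```

View pics/top0.png

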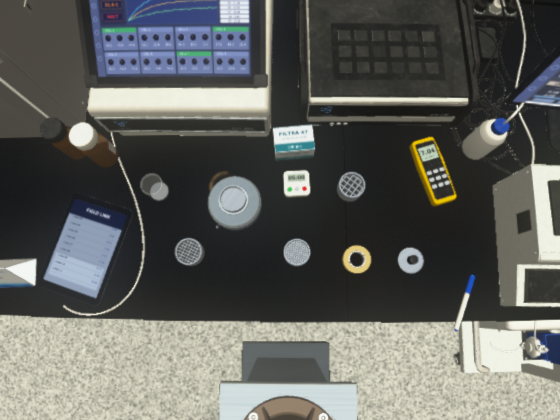

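View pics/side0.png

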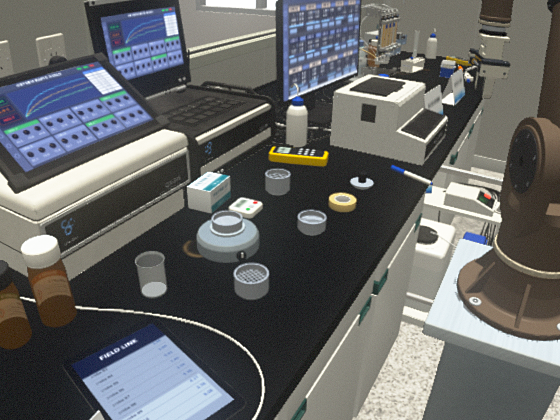

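The top view shows the shaker at (235,202), the fine-looking sieve at (297,252), medium (189,251), coarse (351,186), cover (411,260), tape (357,259), timer (296,183) and beaker (153,187). The side view agrees: shaker (228,238), sieves (312,222), (252,280), (278,180), cover (362,183).

```bash
cat > h.py <<'E'
import numpy as np,cv2,pickle
def cam(d):
    R=cv2.Rodrigues(np.array(d["rvec"]))[0]; t=np.array(d["tvec"]).ravel(); return R,t,-R.T@t
def cast(d,px,z):
    R,t,C=cam(d)
    n=cv2.undistortPoints(np.array(px,float).reshape(-1,1,2),np.array(d["intrinsics"]),np.array([d["k1"],0,0,0.])).reshape(-1,2)
    v=np.c_[n,np.ones(len(n))]@R
    return C+v*((z-C[2])/v[:,2])[:,None]
def project(d,P):
    return cv2.projectPoints(np.array(P,float).reshape(-1,1,3),np.array(d["rvec"]),np.array(d["tvec"]),np.array(d["intrinsics"]),np.array([d["k1"],0,0,0.]))[0].reshape(-1,2)
def blob(d,px,thr=70):
    g=cv2.cvtColor(d["pixels"],cv2.COLOR_RGB2GRAY)
    m=cv2.morphologyEx((g>thr).astype(np.uint8),cv2.MORPH_CLOSE,np.ones((5,5)))
    cs=cv2.findContours(m,cv2.RETR_EXTERNAL,cv2.CHAIN_APPROX_NONE)[0]
    return min(cs,key=lambda c:abs(cv2.pointPolygonTest(c,px,True)) if cv2.pointPolygonTest(c,px,True)<0 else 0).reshape(-1,2)
def rim(d,px,h,r):
    """centre of rim at height h: outer silhouette edge (away from camera) minus r, tangential mid"""
    P=cast(d,blob(d,px),h)[:,:2]; C=cam(d)[2][:2]
    u=P.mean(0)-C; u/=np.linalg.norm(u); v=np.array([-u[1],u[0]])
    a=P@u; b=P@v
    return u*(a.max()-r+.0007)+v*(b.max()+b.min())/2, np.ptp(a),np.ptp(b)
E
python3 - <<'E'
from h import *
d=pickle.load(open("top0.pkl","rb")); s=pickle.load(open("side0.pkl","rb"))
print("cams",cam(d)[2].round(3),cam(s)[2].round(3))
for n,p,h,r in [("A297",(297,252),.034,.031),("B189",(189,251),.042,.031),("C351",(351,186),.05,.031),("cover",(411,262),.013,.031),("tape",(357,247),.019,.033),("timer",(296,183),.019,.032),("shaker",(235,202),.05,.065)]:
    c,a,b=rim(d,p,h,r); print(n,c.round(4),"ext",round(a,4),round(b,4),"base->side px",project(s,[[*c,0],[*c,h]]).round(0).tolist())
print("pan",cast(d,[[234,200]],.07).round(4),"beaker",cast(d,[[160,192]],0).round(3))
a=d["pixels"];b=s["pixels"]
def z(im,x0,y0,w,h,k): return cv2.resize(im[y0:y0+h,x0:x0+w],None,fx=k,fy=k,interpolation=cv2.INTER_CUBIC)
A=z(a,160,160,280,120,2.8); B=z(b,190,165,200,140,2.3)
C=np.zeros((A.shape[0]+B.shape[0],A.shape[1],3),np.uint8);C[:A.shape[0]]=A;C[A.shape[0]:,:B.shape[1]]=B
C=cv2.resize(C,None,fx=.9,fy=.9);print(C.shape,);cv2.imwrite("pics/z.png",C[:,:,::-1])
E
```

```text
cams [0.343 0.016 1.   ] [0.077 0.823 0.548]
A297 [ 0.4535 -0.0174] ext 0.0642 0.0636 base->side px [[311.0, 230.0], [312.0, 216.0]]
B189 [0.4515 0.2382] ext 0.0686 0.0642 base->side px [[251.0, 292.0], [250.0, 273.0]]
C351 [ 0.6136 -0.1494] ext 0.0741 0.0643 base->side px [[277.0, 191.0], [277.0, 173.0]]
cover [ 0.4362 -0.2926] ext 0.0639 0.0645 base->side px [[361.0, 186.0], [362.0, 181.0]]
tape [ 0.4382 -0.162 ] ext 0.0693 0.0684 base->side px [[342.0, 205.0], [343.0, 198.0]]
timer [ 0.6278 -0.0177] ext 0.0743 0.0717 base->side px [[245.0, 211.0], [245.0, 204.0]]
shaker [0.5812 0.1389] ext 0.1455 0.1274 base->side px [[223.0, 247.0], [222.0, 226.0]]
pan [[0.5666 0.1287 0.07  ]] beaker [[0.603 0.325 0.   ]]
(592, 706, 3)
```

View pics/z.png

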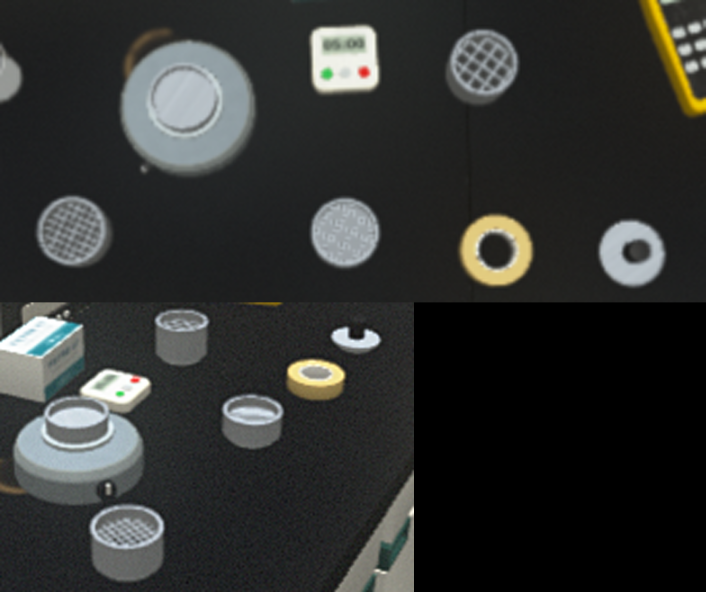

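Mesh and height identify them: (297,252) is fine, (189,251) medium and (351,186) coarse. Next I measure the pan more closely while the arm starts moving toward the fine sieve.

Run:
```python
from h import *
d=pickle.load(open("top0.pkl","rb")); s=pickle.load(open("side0.pkl","rb"))
for n,im,(x,y),w in(("top",d,(234,199),18),("side",s,(227,218),22)):
    g=cv2.cvtColor(im["pixels"],cv2.COLOR_RGB2GRAY)[y-w:y+w,x-w:x+w]
    for t in (185,200,215):
        m=(g>t).astype(np.uint8)
        c=max(cv2.findContours(m,cv2.RETR_EXTERNAL,cv2.CHAIN_APPROX_NONE)[0],key=len)
        if len(c)<10: continue
        e=cv2.fitEllipse(c); p=np.array(e[0])+[x-w,y-w]
        hull=cast(im,c.reshape(-1,2)+[x-w,y-w],.07)
        print(n,t,p.round(1),np.round(e[1],1),cast(im,[p],.07).round(4),np.ptp(hull,0).round(4))
```

```text
top 185 [233.6 200.9] [24.  28.4] [[0.5644 0.1295 0.07  ]] [0.0596 0.0674 0.    ]
top 200 [245.2 193.5] [1.2 7.5] [[0.5823 0.1031 0.07  ]] [0.0167 0.0097 0.    ]Traceback (most recent call last):
  File "<stdin>", line 7, in <module>
ValueError: max() iterable argument is empty
```

Call:
drive_tool(
  targets=[
    [0, 0, -0.8, 0.5, 1.1, 0.2, 1],
    [0, 0, -1.6, 1.0, 2.2, 0.2, 1],
    [0, 0, -2.4, 1.5, 3.3, 0.2, 1],
    [0, 0, -3.2, 2.0, 4.4, 0.2, 1],
    [0, 0, -3.8, 2.4, 5.5, 0.2, 1],
  ],
  force=30,
)

```text
clock: 0.6
position: [0.3009, -0.3686, 0.1985]
ee_rot: [-3.141, 0.002, 0.0]
force: [1.4, -0.3, 0.2]
width: 1.0
gripper_force: 0.0
```

Call:
drive_tool(
  targets=[
    [0, 0, 0, 0.45, 1.05, 0, 1],
    [0, 0, 0, 0.9, 2.1, 0, 1],
    [0, 0, 0, 1.35, 3.15, 0, 1],
    [0, 0, 0, 1.8, 4.2, 0, 1],
    [0, 0, 0, 2.2, 5.2, 0, 1],
  ],
)

```text
clock: 1.1
position: [0.3885, -0.1607, 0.1987]
ee_rot: [3.142, 0.002, 0.0]
force: [0.1, 0.4, -0.7]
width: 0.999
gripper_force: 0.0
```

Run:
```python
from h import *
d=pickle.load(open("top0.pkl","rb")); s=pickle.load(open("side0.pkl","rb"))
def z(im,x,y,w,k=8): return cv2.resize(im[y-w:y+w,x-w:x+w],None,fx=k,fy=k,interpolation=cv2.INTER_NEAREST)
A=np.hstack([z(d["pixels"],235,200,24),z(s["pixels"],228,222,24)])
cv2.imwrite("pics/pan.png",A[:,:,::-1])
```

```text
(no output)
```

View pics/pan.png

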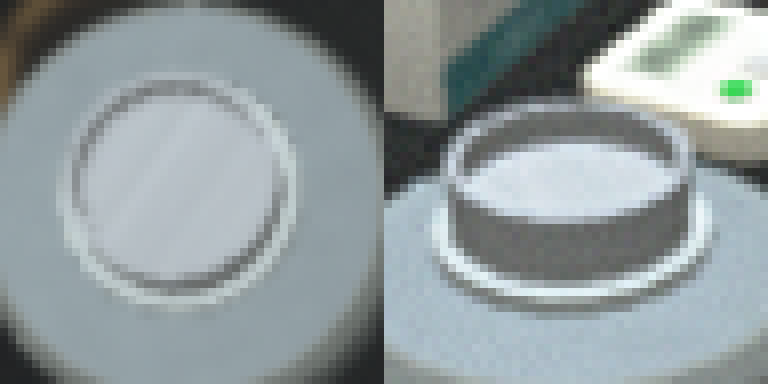

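Run:
```python
from h import *
d=pickle.load(open("top0.pkl","rb")); s=pickle.load(open("side0.pkl","rb"))
print(cast(d,[[232,197.6],[234,198.9]],.07),cast(s,[[226.4,217.5]],.07))
c=np.array([cast(d,[[232,197.6]],.07)[0],cast(s,[[226.4,217.5]],.07)[0]])
for q in c:
    P=[[q[0]+.031*np.cos(t),q[1]+.031*np.sin(t),.07] for t in np.linspace(0,6.28,60)]
    a,b=project(d,P),project(s,P)
    print(((np.r_[a.min(0),a.max(0)]-[211,176]*2+.5)*8).round(),((np.r_[b.min(0),b.max(0)]-[204,198]*2+.5)*8+[384,0]*2).round())
# same check of sieve fine rim in the side view (bias between cameras)
for q in ([.4535,-.0174,.034],[.4515,.2382,.042]):
    P=[[q[0]+.031*np.cos(t),q[1]+.031*np.sin(t),q[2]] for t in np.linspace(0,6.28,60)]
    b=project(s,P);c=blob(s,tuple(map(float,project(s,[q])[0])));print(b.min(0),b.max(0),c.min(0),c.max(0))
```

```text
[[0.57231167 0.13350334 0.07      ]
 [0.56923823 0.12876588 0.07      ]] [[0.5737381  0.13310655 0.07      ]]
[ 65.  73. 279. 281.] [448. 103. 694. 224.]
[ 67.  69. 280. 277.] [444. 101. 690. 222.]
[297.40722441 209.73676134] [325.64530966 223.5863873 ] [297 209] [326 235]
[232.89837609 263.44570106] [267.76595062 284.05454279] [0 0] [559 419]
```

Call:
drive_tool(
  targets=[
    [0, 0, 0, 0.6, 1.2, -0.8, 1],
    [0, 0, 0, 1.2, 2.4, -1.6, 1],
    [0, 0, 0, 1.63, 3.58, -2.4, 1],
    [0, 0, 0, 1.63, 3.58, -2.8, 1],
    [0, 0, 0, 1.63, 3.58, -2.8, 1],
  ],
)

```text
clock: 1.6
position: [0.4519, -0.0151, 0.0832]
ee_rot: [-3.139, -0.012, 0.008]
force: [-0.7, -0.8, 0.8]
width: 0.998
gripper_force: 0.0
```

Call:
drive_tool(
  targets=[
    [0, 0, 0, 0, 0.05, -0.8, 1],
    [0, 0, 0, 0, 0.05, -1.4, 1],
    [0, 0, 0, 0, 0.05, -1.9, 1],
    [0, 0, 0, 0, 0.05, -1.9, 1],
    [0, 0, 0, 0, 0.05, -1.9, 0.8],
  ],
)

```text
clock: 2.1
position: [0.4533, -0.018, 0.0112]
ee_rot: [3.141, 0.001, -0.001]
force: [0.1, -0.2, -0.2]
width: 0.953
gripper_force: 0.0
```

Call:
drive_tool(
  targets=[
    [0, 0, 0, 0, 0, 0, 0.6],
    [0, 0, 0, 0, 0, 0, 0.5],
    [0, 0, 0, 0, 0, 0, 0.5],
    [0, 0, 0, 0, 0, 0, 0.5],
    [0, 0, 0, 0, 0, 0, 0.5],
  ],
)

```text
clock: 2.6
position: [0.4535, -0.0176, 0.011]
ee_rot: [3.142, 0.002, 0.001]
force: [0.7, 0.5, -0.7]
width: 0.532
gripper_force: 0.0
```

Width 0.53 (49 mm) is below the 62 mm frame, so I take a look.

Run:
```python
from cell import arm
import cv2,numpy as np
a=arm.get_image("top")["pixels"];b=arm.get_image("side")["pixels"]
A=np.hstack([cv2.resize(a[190:310,230:370],None,fx=2.8,fy=2.8),cv2.resize(b[130:250,240:380],None,fx=2.8,fy=2.8)])
cv2.imwrite("pics/g1.png",A[:,:,::-1]);o=arm.observe();print(o["width"],o["gripper_force"])
```

```text
0.5069992571432088 0.0
```

View pics/g1.png

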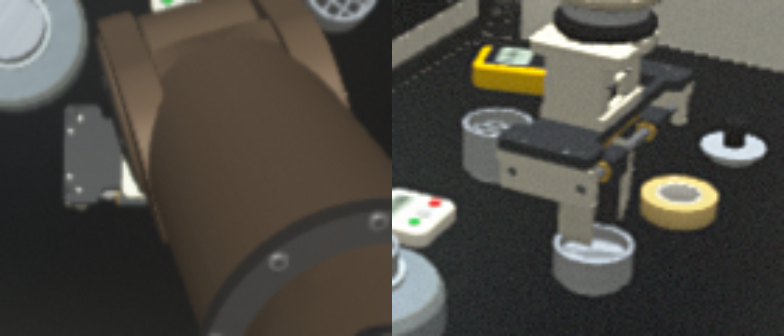

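Run:
```python
from cell import arm
from h import *
s=arm.get_image("side");o=arm.observe();t=o["position"];print(t,o["width"],o["force"])
im=s["pixels"].copy()[170:250,270:350]
im=cv2.resize(im,None,fx=7,fy=7,interpolation=cv2.INTER_CUBIC)
w=o["width"]*.046
for p,c in((t,(255,0,0)),(t+[0,w,0],(0,255,0)),(t-[0,w,0],(0,0,255)),(t+[0,w,.06],(0,255,0)),(t-[0,w,-.06],(0,0,255))):
    q=(project(s,[p])[0]-[270,170]+.5)*7; cv2.circle(im,(int(q[0]),int(q[1])),4,c,-1)
P=[[.4535+.031*np.cos(a),-.0174+.031*np.sin(a),.034] for a in np.linspace(0,6.28,40)]
for q in (project(s,P)-[270,170]+.5)*7: cv2.circle(im,(int(q[0]),int(q[1])),2,(255,0,255),-1)
cv2.imwrite("pics/g2.png",im[:,:,::-1])
```

```text
[ 0.45337354 -0.01751511  0.0107759 ] 0.5014996725806421 [-0.32887974 -0.53856554  0.01221798]
```

View pics/g2.png

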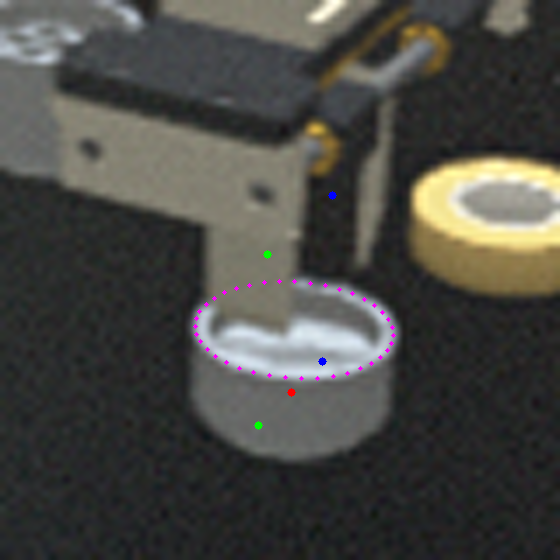

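Call:
drive_tool(
  targets=[
    [0, 0, 0, 0, 0, 0, 1],
    [0, 0, 0, 0, 0, 0, 1],
    [0, 0, 0, 0, 0, 0, 1],
    [0, 0, 0, 0, 0, 0, 1],
    [0, 0, 0, 0, 0, 0, 1],
  ],
)

```text
clock: 3.25
position: [0.4533, -0.0175, 0.0107]
ee_rot: [3.142, 0.002, -0.0]
force: [-0.3, -0.6, -0.0]
width: 0.888
gripper_force: 0.0
```

Run:
```python
from cell import arm
from h import *
s=arm.get_image("side");o=arm.observe();t=o["position"];print(t,o["width"],o["force"],o["joints"])
x0,y0,k=250,150,6
im=cv2.resize(s["pixels"][y0:y0+95,x0:x0+110],None,fx=k,fy=k,interpolation=cv2.INTER_CUBIC)
for z,c in((0,(255,0,0)),(.04,(0,255,0))):
  for sy in(-1,1):
    for yy in(.046,.065):
      P=[t+[dx,sy*yy,z] for dx in(-.0095,.0095)]
      for q in (project(s,P)-[x0,y0]+.5)*k: cv2.circle(im,(int(q[0]),int(q[1])),3,c,-1)
cv2.imwrite("pics/g3.png",im[:,:,::-1])
```

```text
[ 0.45336404 -0.01755589  0.01073646] 0.9305590616988072 [ 0.83762699 -0.17372252  0.29438547] [ 0.13645551  0.43569498 -0.27520779  2.15418506  0.21208667  0.57653228
 -1.86246762]
```

View pics/g3.png

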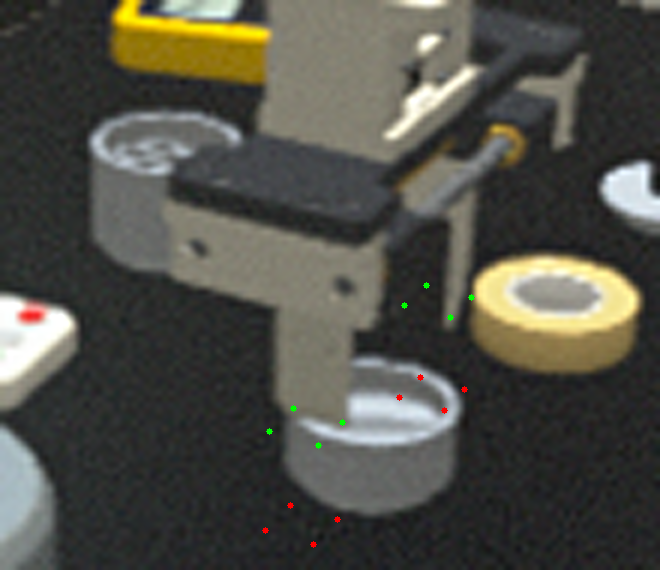

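The open fingers show up about 40 mm above where the reported TCP puts them: the near tip is at (312,412) in the crop and the far tip at (450,325). They closed above the rim, so the reported height looks off. I'll step down carefully and watch the force.

Call:
drive_tool(
  targets=[
    [0, 0, 0, 0, 0, -0.1, 1],
    [0, 0, 0, 0, 0, -0.2, 1],
    [0, 0, 0, 0, 0, -0.3, 1],
    [0, 0, 0, 0, 0, -0.3, 1],
  ],
)

```text
clock: 3.7
position: [0.4528, -0.0176, -0.002]
ee_rot: [3.141, 0.002, -0.002]
force: [-0.2, -0.4, -0.6]
width: 0.999
gripper_force: 0.0
```

Run:
```python
from cell import arm
from h import *
s=arm.get_image("side");o=arm.observe();t=o["position"];print(t,o["width"],o["force"],o["joints"])
x0,y0,k=250,150,6
im=cv2.resize(s["pixels"][y0:y0+95,x0:x0+110],None,fx=k,fy=k,interpolation=cv2.INTER_CUBIC)
for z,c in((0,(255,0,0)),(.04,(0,255,0))):
  for yy in(-.055,-.046,.046,.055):
      P=[t+[dx,yy,z] for dx in(-.0095,.0095)]
      for q in (project(s,P)-[x0,y0]+.5)*k: cv2.circle(im,(int(q[0]),int(q[1])),3,c,-1)
cv2.imwrite("pics/g4.png",im[:,:,::-1])
```

```text
[ 0.45297313 -0.01752862 -0.00168715] 1.0018454515033577 [0.02319907 0.59238267 0.27427587] [ 0.12744563  0.45779843 -0.26527055  2.16365138  0.22480364  0.54630629
 -1.87427416]
```

View pics/g4.png

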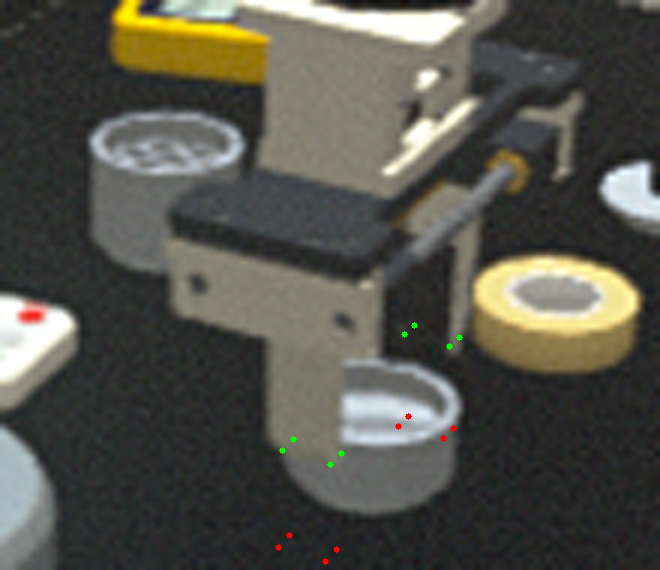

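Call:
drive_tool(
  targets=[
    [0, 0, 0, 0, 0, -0.12, 1],
    [0, 0, 0, 0, 0, -0.24, 1],
    [0, 0, 0, 0, 0, -0.36, 1],
    [0, 0, 0, 0, 0, -0.48, 1],
    [0, 0, 0, 0, 0, -0.48, 1],
  ],
)

```text
clock: 4.25
position: [0.4529, -0.0175, -0.0212]
ee_rot: [3.142, 0.002, -0.002]
force: [-0.0, -0.4, 0.5]
width: 1.0
gripper_force: 0.0
```

Call:
drive_tool(
  targets=[
    [0, 0, 0, 0, 0, -0.06, 0.8],
    [0, 0, 0, 0, 0, -0.12, 0.6],
    [0, 0, 0, 0, 0, -0.12, 0.5],
    [0, 0, 0, 0, 0, -0.12, 0.5],
    [0, 0, 0, 0, 0, -0.12, 0.5],
  ],
)

```text
clock: 4.75
position: [0.4534, -0.0176, -0.0252]
ee_rot: [3.142, 0.002, 0.0]
force: [0.1, -0.9, -0.7]
width: 0.677
gripper_force: 30.0
```

Run:
```python
from cell import arm
from h import *
s=arm.get_image("side");o=arm.observe();t=o["position"];print(t,o["width"],o["force"],o["gripper_force"])
x0,y0,k=250,150,6
im=cv2.resize(s["pixels"][y0:y0+95,x0:x0+110],None,fx=k,fy=k,interpolation=cv2.INTER_CUBIC)
cv2.imwrite("pics/g5.png",im[:,:,::-1])
```

```text
[ 0.45335762 -0.01753424 -0.0251971 ] 0.6738019083284155 [-0.64681708  0.90180851 -0.66143695] 29.999838969670236
```

Gripped at 0.67 (62 mm) with 30 N. Heights are now relative to the grasp: object origin = reported z + 0.025. I lift and carry it over the pan.

Call:
drive_tool(
  targets=[
    [0, 0, 0, 0, 0, 0.8, 0.5],
    [0, 0, 0, 0, 0, 1.7, 0.5],
    [0, 0, 0, 0.5, 0.6, 2.5, 0.5],
    [0, 0, 0, 1.1, 1.4, 2.5, 0.5],
    [0, 0, 0, 1.8, 2.3, 2.5, 0.5],
  ],
)

```text
clock: 5.3
position: [0.5266, 0.0744, 0.0762]
ee_rot: [3.141, -0.002, 0.004]
force: [1.0, 0.2, -1.4]
width: 0.675
gripper_force: 30.0
```

Call:
drive_tool(
  targets=[
    [0, 0, 0, 0.6, 0.7, 0, 0.5],
    [0, 0, 0, 1.0, 1.3, 0, 0.5],
    [0, 0, 0, 1.19, 1.47, 0, 0.5],
    [0, 0, 0, 1.19, 1.47, 0, 0.5],
    [0, 0, 0, 1.19, 1.47, -0.3, 0.5],
  ],
)

```text
clock: 5.8
position: [0.5734, 0.1322, 0.0633]
ee_rot: [3.141, 0.0, 0.003]
force: [0.2, -0.0, -0.6]
width: 0.68
gripper_force: 30.0
```

Run:
```python
from cell import arm
from h import *
s=arm.get_image("side");o=arm.observe();t=o["position"];print(t,o["width"],o["force"],o["gripper_force"])
x0,y0,k=180,150,6
im=cv2.resize(s["pixels"][y0:y0+100,x0:x0+110],None,fx=k,fy=k,interpolation=cv2.INTER_CUBIC)
P=[[t[0]+.031*np.cos(a),t[1]+.031*np.sin(a),t[2]+.0252+h] for a in np.linspace(0,6.28,40) for h in(.008,.034)]
P+=[[.573+.031*np.cos(a),.1333+.031*np.sin(a),.07] for a in np.linspace(0,6.28,40)]
for q in (project(s,P)-[x0,y0]+.5)*k: cv2.circle(im,(int(q[0]),int(q[1])),2,(255,0,255),-1)
cv2.imwrite("pics/g6.png",im[:,:,::-1])
```

```text
[0.57151917 0.13113084 0.06049198] 0.6769243742906866 [-0.40244588 -1.51124001 -2.26967512] 29.999724864028394
```

View pics/g6.png

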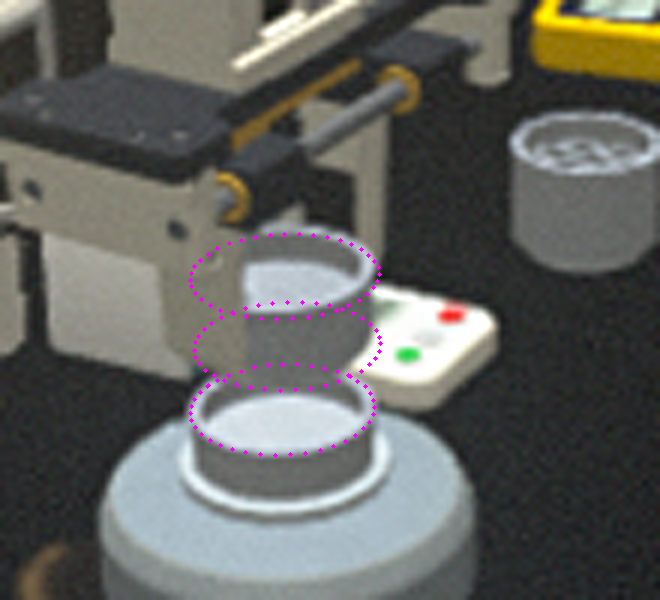

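The pan rim overlay fits and the sieve hangs coaxially above it. I lower it in and release.

Call:
drive_tool(
  targets=[
    [0, 0, 0, 0, 0, -0.2, 0.5],
    [0, 0, 0, 0, 0, -0.4, 0.5],
    [0, 0, 0, 0, 0, -0.55, 0.5],
    [0, 0, 0, 0, 0, -0.65, 0.5],
    [0, 0, 0, 0, 0, -0.68, 0.5],
  ],
)

```text
clock: 6.35
position: [0.5725, 0.1327, 0.0365]
ee_rot: [3.141, 0.001, -0.001]
force: [-9.1, -4.3, 25.6]
width: 0.677
gripper_force: 30.0
```

Call:
drive_tool(
  targets=[
    [0, 0, 0, 0, 0, 0, 0.7],
    [0, 0, 0, 0, 0, 0, 0.75],
    [0, 0, 0, 0, 0, 0, 0.8],
    [0, 0, 0, 0, 0, 0, 0.85],
    [0, 0, 0, 0, 0, 0, 0.9],
  ],
)

```text
clock: 6.85
position: [0.573, 0.1333, 0.0354]
ee_rot: [-3.142, -0.002, 0.0]
force: [-0.0, 1.3, -0.2]
width: 0.88
gripper_force: 0.0
```

Call:
drive_tool(
  targets=[
    [0, 0, 0, 0, 0, 0.6, 1],
    [0, 0, 0, 0, 0, 1.4, 1],
    [0, 0, 0, 0, 0, 2.4, 1],
    [0, 0, 0, -0.5, 0.5, 2.4, 1],
    [0, 0, 0, -1.3, 1.2, 2.4, 1],
  ],
)

```text
clock: 7.35
position: [0.5231, 0.1803, 0.1328]
ee_rot: [-3.141, 0.006, -0.006]
force: [-0.8, 1.0, 0.1]
width: 0.996
gripper_force: 0.0
```

```bash
cat > chk.py <<'E'
from cell import arm
from h import *
import sys
# usage: chk.py name rimz
s=arm.get_image("side");o=arm.observe();print(o["position"],o["width"])
x0,y0,k=180,130,5
im=cv2.resize(s["pixels"][y0:y0+120,x0:x0+110],None,fx=k,fy=k,interpolation=cv2.INTER_CUBIC)
for z in map(float,sys.argv[2:]):
  P=[[.573+.031*np.cos(a),.1333+.031*np.sin(a),z] for a in np.linspace(0,6.28,40)]
  for q in (project(s,P)-[x0,y0]+.5)*k: cv2.circle(im,(int(q[0]),int(q[1])),1,(255,0,255),-1)
cv2.imwrite(f"pics/{sys.argv[1]}.png",im[:,:,::-1])
E
python3 chk.py s1 .07 .096
```

```text
[0.51512484 0.1877128  0.13223969] 0.998513355656845
```

View pics/s1.png

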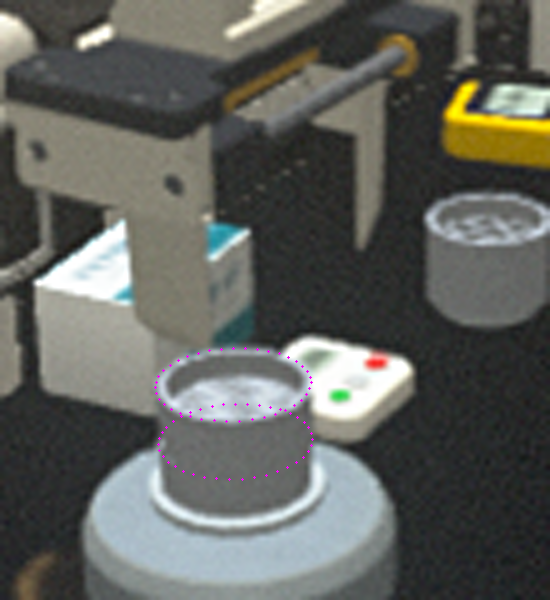

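The fine sieve is seated: its rim fits the overlay at z = 0.096. Next is the medium sieve.

Call:
drive_tool(
  targets=[
    [0, 0, 0, -0.6, 0.5, 0, 1],
    [0, 0, 0, -1.2, 1.0, 0, 1],
    [0, 0, 0, -1.74, 1.43, -0.8, 1],
    [0, 0, 0, -1.74, 1.43, -1.6, 1],
    [0, 0, 0, -1.74, 1.43, -2.4, 1],
  ],
)

```text
clock: 7.9
position: [0.4508, 0.2395, 0.0349]
ee_rot: [-3.141, -0.005, -0.001]
force: [1.4, -0.0, 0.3]
width: 1.002
gripper_force: 0.0
```

Call:
drive_tool(
  targets=[
    [0, 0, 0, 0, 0, -0.4, 1],
    [0, 0, 0, 0, 0, -0.8, 1],
    [0, 0, 0, 0, 0, -1.2, 1],
    [0, 0, 0, 0, 0, -1.42, 1],
    [0, 0, 0, 0, 0, -1.42, 1],
  ],
)

```text
clock: 8.4
position: [0.4506, 0.238, -0.0223]
ee_rot: [3.14, 0.002, -0.003]
force: [-0.5, -0.1, -1.0]
width: 1.001
gripper_force: 0.0
```

Call:
drive_tool(
  targets=[
    [0, 0, 0, 0, 0, 0, 0.7],
    [0, 0, 0, 0, 0, 0, 0.5],
    [0, 0, 0, 0, 0, 0, 0.5],
    [0, 0, 0, 0, 0, 0, 0.5],
    [0, 0, 0, 0, 0, 0, 0.5],
  ],
)

```text
clock: 8.9
position: [0.4517, 0.2384, -0.0208]
ee_rot: [3.142, 0.001, 0.001]
force: [-0.1, -1.5, 4.5]
width: 0.675
gripper_force: 30.0
```

Call:
drive_tool(
  targets=[
    [0, 0, 0, 0, 0, 1.0, 0.5],
    [0, 0, 0, 0, 0, 2.0, 0.5],
    [0, 0, 0, 0.6, -0.4, 3.0, 0.5],
    [0, 0, 0, 1.3, -1.1, 3.0, 0.5],
    [0, 0, 0, 2.0, -1.7, 3.0, 0.5],
  ],
)

```text
clock: 9.4
position: [0.5331, 0.1698, 0.1006]
ee_rot: [-3.141, -0.003, -0.005]
force: [0.2, -0.5, -1.1]
width: 0.672
gripper_force: 30.0
```

Call:
drive_tool(
  targets=[
    [0, 0, 0, 0.5, -0.5, 0, 0.5],
    [0, 0, 0, 0.8, -0.8, 0, 0.5],
    [0, 0, 0, 1.02, -0.93, 0, 0.5],
    [0, 0, 0, 1.02, -0.93, -0.2, 0.5],
    [0, 0, 0, 1.02, -0.93, -0.4, 0.5],
  ],
)

```text
clock: 9.9
position: [0.5712, 0.1348, 0.082]
ee_rot: [-3.141, -0.004, 0.001]
force: [-0.8, 0.2, -0.3]
width: 0.668
gripper_force: 30.0
```

Call:
drive_tool(
  targets=[
    [0, 0, 0, 0, 0, -0.12, 0.5],
    [0, 0, 0, 0, 0, -0.24, 0.5],
    [0, 0, 0, 0, 0, -0.34, 0.5],
    [0, 0, 0, 0, 0, -0.4, 0.5],
    [0, 0, 0, 0, 0, -0.4, 0.5],
  ],
)

```text
clock: 10.4
position: [0.5719, 0.1337, 0.0672]
ee_rot: [-3.142, -0.002, -0.0]
force: [-2.7, -0.7, 3.9]
width: 0.668
gripper_force: 30.0
```

Call:
drive_tool(
  targets=[
    [0, 0, 0, 0, 0, -0.04, 0.5],
    [0, 0, 0, 0, 0, -0.04, 0.7],
    [0, 0, 0, 0, 0, -0.04, 0.75],
    [0, 0, 0, 0, 0, -0.04, 0.8],
    [0, 0, 0, 0, 0, -0.04, 0.9],
  ],
)

```text
clock: 10.9
position: [0.5721, 0.1333, 0.065]
ee_rot: [3.142, 0.002, -0.0]
force: [0.5, 0.1, 0.7]
width: 0.842
gripper_force: 0.0
```

Call:
drive_tool(
  targets=[
    [0, 0, 0, 0, 0, 0, 1],
    [0, 0, 0, 0, 0, 0.7, 1],
    [0, 0, 0, 0, 0, 1.6, 1],
    [0, 0, 0, 0, -0.6, 2.3, 1],
    [0, 0, 0, 0, -1.5, 2.3, 1],
  ],
)

```text
clock: 11.4
position: [0.5746, 0.0762, 0.1614]
ee_rot: [-3.139, -0.009, -0.011]
force: [0.7, -0.5, 0.2]
width: 1.0
gripper_force: 0.0
```

Call:
drive_tool(
  targets=[
    [0, 0, 0, 0.1, -1, 0, 1],
    [0, 0, 0, 0.3, -2, 0, 1],
    [0, 0, 0, 0.6, -3, 0, 1],
    [0, 0, 0, 0.9, -4, 0, 1],
    [0, 0, 0, 1.0, -5, 0, 1],
  ],
)

```text
clock: 11.9
position: [0.6129, -0.1284, 0.157]
ee_rot: [-3.141, -0.002, -0.001]
force: [1.1, 0.1, 0.6]
width: 0.998
gripper_force: 0.0
```

```bash
python3 chk.py s2 .096 .130
```

```text
[ 0.61223859 -0.13833956  0.1566288 ] 1.0001681250921657
```

View pics/s2.png

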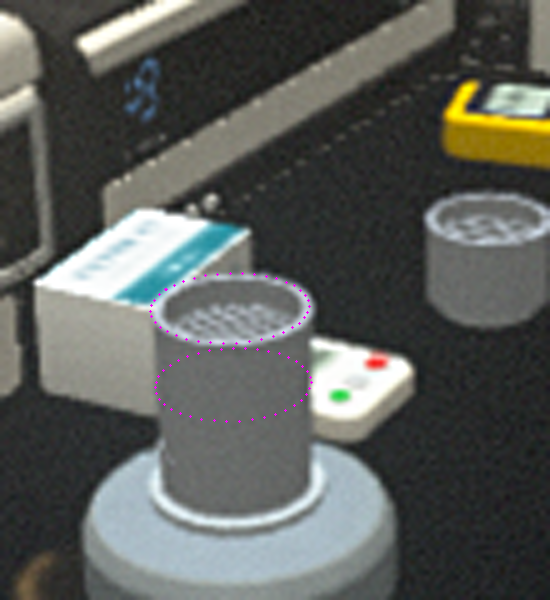

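The medium sieve is seated too: its rim fits the overlay at 0.130. Next is the coarse sieve.

Call:
drive_tool(
  targets=[
    [0, 0, 0, 0.04, -0.56, 0, 1],
    [0, 0, 0, 0.04, -0.56, -0.7, 1],
    [0, 0, 0, 0.04, -0.56, -1.5, 1],
    [0, 0, 0, 0.04, -0.56, -2.2, 1],
    [0, 0, 0, 0.04, -0.56, -2.8, 1],
  ],
)

```text
clock: 12.45
position: [0.6131, -0.1489, 0.0435]
ee_rot: [-3.141, -0.001, 0.002]
force: [-0.3, 0.0, -0.3]
width: 0.997
gripper_force: 0.0
```

Call:
drive_tool(
  targets=[
    [0, 0, 0, 0, 0, -0.4, 1],
    [0, 0, 0, 0, 0, -0.8, 1],
    [0, 0, 0, 0, 0, -1.2, 1],
    [0, 0, 0, 0, 0, -1.48, 1],
    [0, 0, 0, 0, 0, -1.48, 1],
  ],
)

```text
clock: 12.95
position: [0.6125, -0.1489, -0.0158]
ee_rot: [-3.141, -0.002, 0.004]
force: [-0.2, 0.2, -0.2]
width: 0.998
gripper_force: 0.0
```

Call:
drive_tool(
  targets=[
    [0, 0, 0, 0, 0, 0, 0.7],
    [0, 0, 0, 0, 0, 0, 0.5],
    [0, 0, 0, 0, 0, 0, 0.5],
    [0, 0, 0, 0, 0, 0, 0.5],
    [0, 0, 0, 0, 0, 0, 0.5],
  ],
)

```text
clock: 13.45
position: [0.6142, -0.1493, -0.0135]
ee_rot: [3.141, 0.002, 0.001]
force: [0.2, -1.1, 2.5]
width: 0.679
gripper_force: 30.0
```

Call:
drive_tool(
  targets=[
    [0, 0, 0, 0, 0, 0.9, 0.5],
    [0, 0, 0, 0, 0, 1.9, 0.5],
    [0, 0, 0, 0, 0, 2.9, 0.5],
    [0, 0, 0, 0, 0.4, 3.8, 0.5],
    [0, 0, 0, -0.2, 1.3, 3.8, 0.5],
  ],
)

```text
clock: 13.95
position: [0.6096, -0.1007, 0.1434]
ee_rot: [3.139, -0.007, 0.015]
force: [1.4, 1.6, -2.2]
width: 0.677
gripper_force: 30.0
```

Call:
drive_tool(
  targets=[
    [0, 0, 0, -0.2, 1.0, 0, 0.5],
    [0, 0, 0, -0.4, 2.0, 0, 0.5],
    [0, 0, 0, -0.6, 3.0, 0, 0.5],
    [0, 0, 0, -0.8, 4.0, 0, 0.5],
    [0, 0, 0, -0.84, 4.9, 0, 0.5],
  ],
)

```text
clock: 14.45
position: [0.5709, 0.1009, 0.1381]
ee_rot: [-3.142, -0.003, 0.001]
force: [-0.3, 0.2, -0.4]
width: 0.678
gripper_force: 30.0
```

Call:
drive_tool(
  targets=[
    [0, 0, 0, 0, 0.5, 0, 0.5],
    [0, 0, 0, 0, 0.86, 0, 0.5],
    [0, 0, 0, 0, 0.86, 0, 0.5],
    [0, 0, 0, 0, 0.86, -0.2, 0.5],
    [0, 0, 0, 0, 0.86, -0.3, 0.5],
  ],
)

```text
clock: 14.95
position: [0.5721, 0.1309, 0.1249]
ee_rot: [3.14, -0.002, -0.001]
force: [-0.1, -0.6, -1.6]
width: 0.681
gripper_force: 30.0
```

Call:
drive_tool(
  targets=[
    [0, 0, 0, 0, 0, -0.12, 0.5],
    [0, 0, 0, 0, 0.01, -0.24, 0.5],
    [0, 0, 0, 0, 0.01, -0.36, 0.5],
    [0, 0, 0, 0, 0.01, -0.44, 0.5],
    [0, 0, 0, 0, 0.01, -0.44, 0.5],
  ],
)

```text
clock: 15.45
position: [0.5724, 0.1335, 0.1085]
ee_rot: [3.142, 0.001, 0.001]
force: [-0.2, -0.2, -0.7]
width: 0.673
gripper_force: 30.0
```

Call:
drive_tool(
  targets=[
    [0, 0, 0, 0, 0, -0.04, 0.5],
    [0, 0, 0, 0, 0, -0.04, 0.7],
    [0, 0, 0, 0, 0, -0.04, 0.75],
    [0, 0, 0, 0, 0, -0.04, 0.8],
    [0, 0, 0, 0, 0, -0.04, 0.9],
  ],
)

```text
clock: 15.95
position: [0.5721, 0.1337, 0.1065]
ee_rot: [3.142, 0.002, -0.001]
force: [-0.1, 1.1, 0.4]
width: 0.843
gripper_force: 0.0
```

Call:
drive_tool(
  targets=[
    [0, 0, 0, 0, 0, 0.4, 1],
    [0, 0, 0, 0, 0, 1.2, 1],
    [0, 0, 0, 0, 0, 2.0, 1],
    [0, 0, 0, 0, -0.7, 2.0, 1],
    [0, 0, 0, -0.3, -1.6, 2.0, 1],
  ],
)

```text
clock: 16.45
position: [0.5616, 0.0711, 0.1878]
ee_rot: [-3.14, -0.007, -0.005]
force: [0.3, -1.2, -0.1]
width: 1.0
gripper_force: 0.0
```

Call:
drive_tool(
  targets=[
    [0, 0, 0, -0.4, -1, 0, 1],
    [0, 0, 0, -0.8, -2, 0, 1],
    [0, 0, 0, -1.2, -3, 0, 1],
    [0, 0, 0, -1.6, -4, 0, 1],
    [0, 0, 0, -2.0, -5, 0, 1],
  ],
)

```text
clock: 16.95
position: [0.4793, -0.1318, 0.1868]
ee_rot: [3.141, 0.002, 0.0]
force: [1.0, 0.3, 0.7]
width: 1.006
gripper_force: 0.0
```

Call:
drive_tool(
  targets=[
    [0, 0, 0, -0.3, -1, 0, 0.6],
    [0, 0, 0, -0.6, -2, 0, 0.6],
    [0, 0, 0, -0.9, -3, 0, 0.6],
    [0, 0, 0, -1.1, -4, 0, 0.6],
    [0, 0, 0, -1.1, -4.05, 0, 0.6],
  ],
)

```text
clock: 17.45
position: [0.4336, -0.2985, 0.1865]
ee_rot: [3.139, -0.011, -0.002]
force: [-0.2, 1.0, -0.6]
width: 0.622
gripper_force: 0.0
```

```bash
python3 chk.py s3 .130 .172; python3 -c "
from h import *
d=pickle.load(open('top0.pkl','rb'))
g=cv2.cvtColor(d['pixels'],cv2.COLOR_RGB2GRAY)[250:272,400:424]
print(project(d,[[.4362,-.2926,.039],[.4362,-.2926,.013]]))
c=blob(d,(404,265)); m=np.zeros(d['pixels'].shape[:2],np.uint8); cv2.fillPoly(m,[c.reshape(-1,1,2)],1)
k=(cv2.cvtColor(d['pixels'],cv2.COLOR_RGB2GRAY)<90)&(m>0); y,x=np.nonzero(k); print(len(x),x.mean(),y.mean(),cast(d,[[x.mean(),y.mean()]],.03))"
```

```text
[ 0.43479076 -0.29565405  0.1864461 ] 0.6122365142520304
[[414.35474029 258.5757732 ]
 [410.98739908 259.62606432]]
100 410.94 259.74 [[ 0.43431861 -0.28716524  0.03      ]]
```

View pics/s3.png

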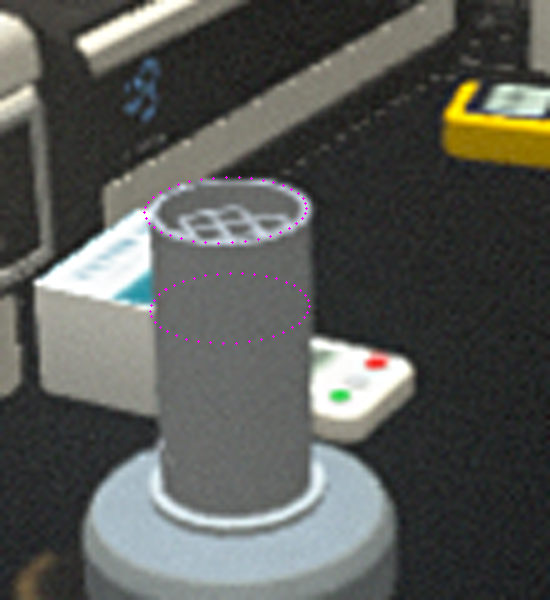

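The coarse sieve is seated: its rim fits the overlay at 0.172. Next I grip the cover by its knob.

Call:
drive_tool(
  targets=[
    [0, 0, 0, 0, 0, -0.9, 0.6],
    [0, 0, 0, 0, 0, -1.8, 0.6],
    [0, 0, 0, 0, 0, -2.7, 0.6],
    [0, 0, 0, 0, 0, -3.4, 0.6],
    [0, 0, 0, 0, 0, -4.0, 0.6],
  ],
)

```text
clock: 18.0
position: [0.4362, -0.2905, 0.0251]
ee_rot: [-3.14, -0.004, 0.001]
force: [0.4, 0.4, 0.3]
width: 0.599
gripper_force: 0.0
```

Call:
drive_tool(
  targets=[
    [0, 0, 0, 0, 0, -0.4, 0.6],
    [0, 0, 0, 0, 0, -0.7, 0.6],
    [0, 0, 0, 0, 0, -0.95, 0.6],
    [0, 0, 0, 0, 0, -1.16, 0.6],
    [0, 0, 0, 0, 0, -1.16, 0.6],
  ],
)

```text
clock: 18.5
position: [0.4359, -0.2919, -0.0203]
ee_rot: [-3.141, -0.002, 0.001]
force: [0.9, -0.1, -0.1]
width: 0.601
gripper_force: 0.0
```

Call:
drive_tool(
  targets=[
    [0, 0, 0, 0, 0, 0, 0.3],
    [0, 0, 0, 0, 0, 0, 0.15],
    [0, 0, 0, 0, 0, 0, 0.1],
    [0, 0, 0, 0, 0, 0, 0.1],
    [0, 0, 0, 0, 0, 0, 0.1],
  ],
)

```text
clock: 19.0
position: [0.4363, -0.2924, -0.0194]
ee_rot: [3.141, 0.002, 0.001]
force: [-0.3, -0.8, 2.8]
width: 0.231
gripper_force: 30.0
```

Call:
drive_tool(
  targets=[
    [0, 0, 0, 0, 0, 1.0, 0.1],
    [0, 0, 0, 0, 0, 2.0, 0.1],
    [0, 0, 0, 0, 0, 3.0, 0.1],
    [0, 0, 0, 0, 0, 4.0, 0.1],
    [0, 0, 0, 0, 0, 4.9, 0.1],
  ],
)

```text
clock: 19.5
position: [0.4361, -0.2922, 0.1785]
ee_rot: [3.141, 0.002, 0.001]
force: [0.2, -0.2, -1.1]
width: 0.232
gripper_force: 30.0
```

Call:
drive_tool(
  targets=[
    [0, 0, 0, 0.3, 1, 0, 0.1],
    [0, 0, 0, 0.6, 2, 0, 0.1],
    [0, 0, 0, 0.9, 3, 0, 0.1],
    [0, 0, 0, 1.2, 4, 0, 0.1],
    [0, 0, 0, 1.5, 5, 0, 0.1],
  ],
)

```text
clock: 20.0
position: [0.4962, -0.0908, 0.1765]
ee_rot: [3.141, 0.001, 0.0]
force: [0.5, -0.4, -0.6]
width: 0.229
gripper_force: 30.0
```

Call:
drive_tool(
  targets=[
    [0, 0, 0, 0.4, 1, 0, 0.1],
    [0, 0, 0, 0.8, 2, 0, 0.1],
    [0, 0, 0, 1.2, 3, 0, 0.1],
    [0, 0, 0, 1.5, 3.9, 0, 0.1],
    [0, 0, 0, 1.7, 4.7, 0, 0.1],
  ],
)

```text
clock: 20.5
position: [0.5645, 0.0979, 0.1762]
ee_rot: [-3.141, -0.003, 0.0]
force: [0.1, -0.0, -0.8]
width: 0.232
gripper_force: 30.0
```

Call:
drive_tool(
  targets=[
    [0, 0, 0, 0.15, 0.6, 0, 0.1],
    [0, 0, 0, 0.2, 0.95, 0, 0.1],
    [0, 0, 0, 0.2, 0.95, 0, 0.1],
    [0, 0, 0, 0.2, 0.95, -0.2, 0.1],
    [0, 0, 0, 0.2, 0.95, -0.3, 0.1],
  ],
)

```text
clock: 21.0
position: [0.5718, 0.1313, 0.1634]
ee_rot: [3.14, -0.002, -0.001]
force: [0.1, 0.6, -0.1]
width: 0.233
gripper_force: 30.0
```

Call:
drive_tool(
  targets=[
    [0, 0, 0, 0, 0, -0.12, 0.1],
    [0, 0, 0, 0, 0, -0.24, 0.1],
    [0, 0, 0, 0, 0, -0.36, 0.1],
    [0, 0, 0, 0, 0, -0.48, 0.1],
    [0, 0, 0, 0, 0, -0.5, 0.1],
  ],
)

```text
clock: 21.5
position: [0.5725, 0.1335, 0.1446]
ee_rot: [3.141, 0.001, 0.001]
force: [-2.6, -1.6, 8.1]
width: 0.231
gripper_force: 30.0
```

Call:
drive_tool(
  targets=[
    [0, 0, 0, 0, 0, -0.03, 0.1],
    [0, 0, 0, 0, 0, -0.03, 0.3],
    [0, 0, 0, 0, 0, -0.03, 0.4],
    [0, 0, 0, 0, 0, -0.03, 0.5],
    [0, 0, 0, 0, 0, -0.03, 0.6],
  ],
)

```text
clock: 22.0
position: [0.572, 0.1337, 0.1429]
ee_rot: [3.141, 0.002, -0.001]
force: [-0.6, -1.4, 0.7]
width: 0.511
gripper_force: 0.0
```

Call:
drive_tool(
  targets=[
    [0, 0, 0, 0, 0, 0.3, 0.6],
    [0, 0, 0, 0, 0, 0.9, 0.6],
    [0, 0, 0, 0, 0, 1.7, 0.6],
    [0, 0, 0, 0, -0.8, 2.0, 0.6],
    [0, 0, 0, 0, -1.8, 2.0, 0.6],
  ],
)

```text
clock: 22.5
position: [0.5736, 0.0638, 0.2266]
ee_rot: [-3.14, -0.009, -0.008]
force: [0.5, -1.3, 0.2]
width: 0.598
gripper_force: 0.0
```

Call:
drive_tool(
  targets=[
    [0, 0, 0, 0, -1, 0, 0.6],
    [0, 0, 0, -0.2, -2, 0, 0.6],
    [0, 0, 0, -0.5, -3, 0, 0.6],
    [0, 0, 0, -0.8, -4, 0, 0.6],
    [0, 0, 0, -0.8, -4, 0, 0.6],
  ],
)

```text
clock: 23.0
position: [0.5384, -0.1057, 0.2239]
ee_rot: [3.138, -0.013, -0.001]
force: [-0.4, 0.4, -0.0]
width: 0.597
gripper_force: 0.0
```

```bash
sed -i 's/y0,k=180,130,5/y0,k=180,105,5/' chk.py; python3 chk.py s4 .172 .177
```

```text
[ 0.53946455 -0.10188449  0.22400431] 0.5998622371808092
```

View pics/s4.png

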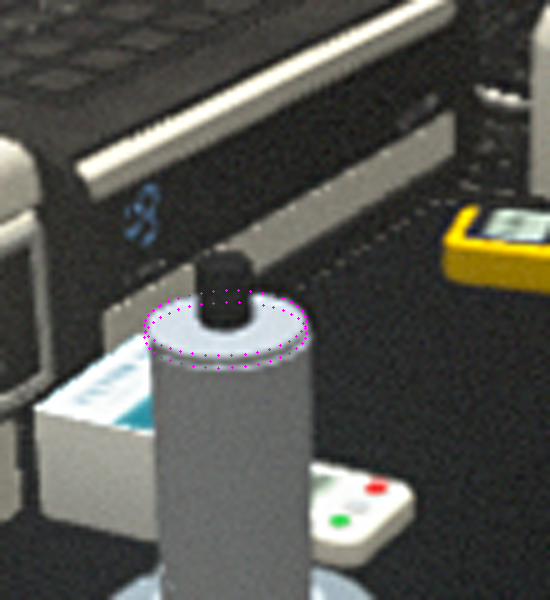

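The cover sits level, with its disc top at the expected height, and the column is straight. The gripper is clear, so I hand in.

```bash
python3 -c "
from cell import arm
print(arm.sign_off())"
```

```text
the job is handed in; nothing more can be done
None
```

I built the column on the shaker's pan as fine, medium, coarse, cover, and handed it in at about 23 s; each piece looked fully seated and level in the side camera, and the hand-in gave no verdict.

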